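# Stand the tea carton on the tray

## Robot

A 7-joint arm with a two-finger parallel gripper is mounted at the origin on the work surface. World frame = base frame: x ahead of the robot, y to its left, z up, the work surface at z = 0. Lengths are in m, angles in rad, forces in N, time in s.
With the tool pointing down it reaches from about 0.4 to 0.85 m from the base axis. Payload 4.5 kg.
Tool frame: the origin (TCP) lies at the very end of the fingers, on their centre line; the grasp point (between the pads) lies 19 mm behind it (r.grip_point_offset is the distance from the TCP to the grasp point, in m); z points along the fingers, y is the line along which they close (so a half turn about z gives the same grasp; the last joint's range is limited). The gripper opens to 88 mm and grips with 3 to 60 N. Pads are 18 mm wide; open, the fingers measure 123 mm over their backs; the gripper's body (75 mm by 187 mm) begins 45 mm behind the grasp point.
Start: joints at [1.251, 0.689, -0.195, 1.565, 0.157, 0.902, -0.215], TCP at [0.217, -0.586, 0.239] pointing down, gripper open.
Joint ranges: [-3.01, 3.01], [-0.46, 2.08], [-1.47, 1.51], [0.13, 2.56], [-1, 4.14], [0.04, 2.09], [-2.66, 2.66]. Speed limits (rad/s): [2.57, 2.57, 3.14, 3.14, 3.14, 3.14, 3.14].

## Interface

Orientations are given as a unit quaternion [x, y, z, w].
In Python, from plant import r gives the robot as it stands.
- The arm moves only by the tool carry_out, never from a script. Its argument "rows" is a list of rows, each a list of 3 entries, a list of its own where there are three numbers: the shift along the tool's x, y, z in cm, then the turn, a rotation vector about the tool's x, y, z in degrees, then the closure, from 0 (fully open) to 1 (shut). A call has 1 to 12 rows; each row is the pose to reach, as a shift and turn from the pose commanded when the call began, along the tool's axes at that moment; what a row does not reach only later rows make up. A row lasts 1/10 s, in which the tool goes at most 50 mm and 8.59 degrees, less where a joint would pass 70% of its speed; a pose out of reach is approached as far as the arm can. A call with a gripper value outside its range is refused whole. The fingers move at their own pace and stop on an object; "newtons" is the grip in N (left out, the last holds). Time passes only in rows, so rows that repeat a pose let the fingers close. It gives the time, the measured TCP pose, the force, the opening and the grip force at its end, in the units of the state.
- r.get_state(): the state, without advancing time (a new reading comes with each control period).
- r.snapshot(name): name is "scene" or "top" or "wrist"; returns a dict with "image" (420x560x3 uint8, red, green, blue), "fx", "fy", "cx", "cy" (pixels), "pose" (4x4, takes a point from camera to world coordinates). Camera axes: x right, y up, looking along -z (the intrinsics and any distortion apply to the point x, -y, -z); pixel columns grow to the right and rows downward; lengths in m; the calibration is good to about 2 mm. A picture is of the moment at which its call begins. There is no depth.
- r.finish_job(): hands the job in; it is judged then, once.
The state is a dict: "clock": time; "q": joint angles; "qd": joint speeds; "joint_torque": joint torques, N m; "tool_pos": TCP position; "eef_rot": TCP orientation; "contact_force": force on the tool from outside, world axes, zero at the start; "moment": the same for the moment, N m; "opening": opening from 0.0 (shut) to 1.0 (fully open); "finger_force": force on a finger pad.
Only numpy, scipy, OpenCV 4.12 (cv2) and the standard library are available. Lean on these libraries where they do the work, as an engineer would, in place of code of your own. Each camera call takes 0.05 s, during which the arm holds its last target. There are 200 camera calls.

## Task

The long slim tea carton is lying flat on the worktop: stand it up, tall on one of its small ends, in the middle of the cork mat on the wooden tray. Set it down gently, do not drop it, and leave the shorter carton and the jar on the tray where they are.

Things in the scene. Friction and masses are not known exactly. Their poses are not given: they have to be found in the camera images.
- tea_carton: carton to stand up: closed cardboard box, pale paper panels on its broad faces, 120 x 58 x 32 mm, about 0.15 kg, lying loose and flat on the worktop (z = 0), left or right of the shorter carton. Origin: centre of the box; x along the 120 mm length, y the 58 mm width, z the 32 mm thickness. Small ends at x = +-60 mm; either may go down. Rigid: may be gripped firmly (40 N) across the width.
- mat (a point): middle of the top face of a square cork mat, 110 x 110 mm, fixed on a fixed wooden tray; the mat's top is 16 mm above the worktop. z up; x, y along the mat's sides. The tray is a flat board, top 12 mm above the worktop, reaching from this point 75 mm towards -y, 225 mm towards +y and 100 mm either way in x.
- short_carton: a bystander to leave alone: a shorter box of the same cardboard, 72 x 58 x 32 mm, lying loose on a broad face on the worktop. Origin at its centre; x along the 72 mm length, z up.
- jar: a bystander to leave alone: a round amber glass jar with a steel lid, 60 mm across and 85 mm high, standing loose on the tray's bare wood about 165 mm from the mat's middle towards its +y. Origin at the centre of its underside.
Not all that is in view belongs to the job. What is shaped like the tea_carton but purple is not meant.

How it is judged:
By the outcome, as a careful person would: the job done as asked, in the order asked, and still so for the second after the job is handed in, with the robot touching nothing.
It also fails if it takes over 38 s, if anything falls off the work surface, if the arm or the gripper's body presses on something with over 40 N, if the wrist force passes 120 N, or if a joint passes its speed limit or range.

## Working session

There is one attempt and no reset: what is moved stays moved. The work goes in short steps, Python scripts to look and compute and a tool call to move; the robot and the scene stay as the last step left them, time stands still between calls to the robot, and variables do not carry over. Pictures are saved under pics/ and viewed, at most 10 in all, crops included, and the job is handed in when it is done.

Besides the shell and the picture viewer there is one more tool, called after "Emit:" by a JSON object that holds its "fn" and its "kwargs". carry_out: Moves the arm, as the interface text tells. Its arguments: {"type":"object","properties":{"rows":{"type":"array"},"newtons":{"type":"number"}},"required":["rows"]}

```bash
mkdir -p pics; ls; cat > h.py <<'E'
import numpy as np, cv2
from plant import r
from scipy.spatial.transform import Rotation as R
def snap(n,f):
    s=r.snapshot(n); cv2.imwrite('pics/'+f,s['image'][:,:,::-1].copy()); np.savez('pics/'+f[:-4]+'.npz',**{k:v for k,v in s.items()}); return s
def px2w(s,u,v,z):
    P=np.array(s['pose']); d=P[:3,:3]@np.array([(u-s['cx'])/s['fx'],-(v-s['cy'])/s['fy'],-1.]); o=P[:3,3]
    return o+d*(z-o[2])/d[2]
def w2px(s,p):
    P=np.array(s['pose']); c=P[:3,:3].T@(np.array(p)-P[:3,3]); return s['cx']-s['fx']*c[0]/c[2], s['cy']+s['fy']*c[1]/c[2]
E
python3 - <<'E'
from h import *
for n in ('top','scene'):
    s=snap(n,n+'0.png'); print(n,[k for k in s],s['fx'],s['cx'],s['cy'],np.round(s['pose'],3).tolist())
print(r.get_state())
E
```

```text
pics
top ['image', 'fx', 'fy', 'cx', 'cy', 'pose'] 397.7384289225331 282.59009978947387 209.57626826439778 [[-0.012, 0.983, -0.184, 0.306], [-1.0, -0.009, 0.016, 0.089], [0.014, 0.185, 0.983, 0.888], [0.0, 0.0, 0.0, 1.0]]
scene ['image', 'fx', 'fy', 'cx', 'cy', 'pose'] 385.3876685351242 282.00544181300427 210.4673900267429 [[-0.686, -0.472, 0.553, 0.948], [0.727, -0.434, 0.531, 0.524], [-0.011, 0.767, 0.642, 0.611], [0.0, 0.0, 0.0, 1.0]]
{'clock': 0.1, 'q': array([ 1.25081377,  0.68990291, -0.19450818,  1.56622755,  0.15727014,
        0.9025262 , -0.21508731]), 'qd': array([-0.00073915, -0.00165221, -0.00075154, -0.00361537,  0.00089876,
        0.00084514,  0.00083555]), 'joint_torque': array([-3.62563500e-03, -5.28500175e+01, -1.27161954e+00, -1.53838152e+01,
       -5.25581231e-02,  1.94588742e-03,  8.24627500e-05]), 'tool_pos': array([ 0.21629004, -0.58577069,  0.23799152]), 'eef_rot': array([ 9.84389886e-01,  1.75999569e-01, -2.01322478e-04, -8.14070363e-04]), 'contact_force': array([-0.46294719, -0.06966638, -0.9835687 ]), 'moment': array([ 0.02077251, -0.03524292,  0.01147513]), 'finger_force': 0.0, 'opening': 0.9991455567187525}
```

View pics/top0.png

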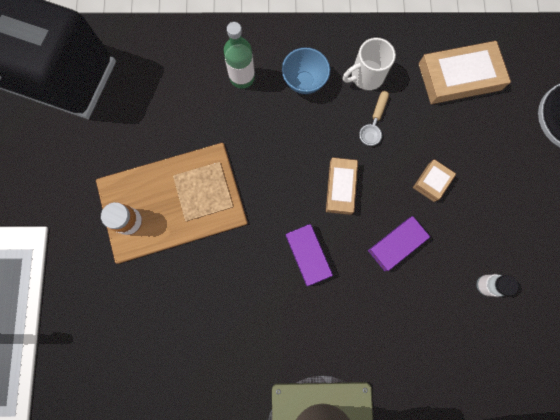

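View pics/scene0.png

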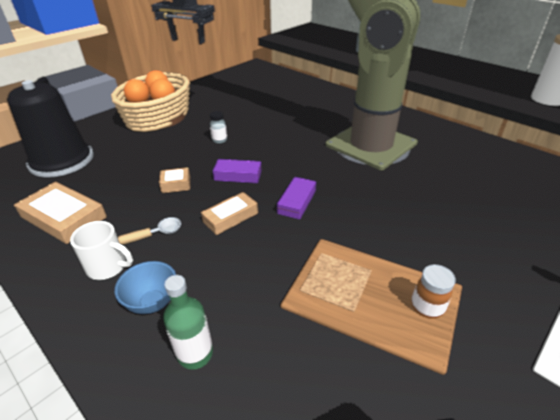

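Candidates in the top view: kraft carton with pale panel at (342,186), small one at (434,180), large one at (464,72), and purple boxes at (309,255) and (399,243). The jar is at (120,217) and the mat at (203,191). Next I check sizes.

```bash
cat > m.py <<'E'
from h import *
s=dict(np.load('pics/top0.npz')); im=s['image']
hsv=cv2.cvtColor(im,cv2.COLOR_RGB2HSV)
m=((hsv[...,2]>70)).astype(np.uint8)
n,l,st,c=cv2.connectedComponentsWithStats(m)
for (u,v) in [(342,186),(434,180),(464,72),(309,255),(399,243)]:
    k=l[v,u]; cs,_=cv2.findContours((l==k).astype(np.uint8),0,cv2.CHAIN_APPROX_NONE)
    pts=np.array([px2w(s,a[0][0],a[0][1],.032)[:2] for a in cs[0]],np.float32)
    print((u,v),cv2.minAreaRect(pts))
# pale panels
w=((hsv[...,1]<40)&(hsv[...,2]>170)).astype(np.uint8)
n,l,st,c=cv2.connectedComponentsWithStats(w)
for (u,v) in [(342,186),(434,180),(464,72)]:
    cs,_=cv2.findContours((l==l[v,u]).astype(np.uint8),0,cv2.CHAIN_APPROX_NONE)
    pts=np.array([px2w(s,a[0][0],a[0][1],.032)[:2] for a in cs[0]],np.float32)
    print('panel',cv2.minAreaRect(pts), cv2.minAreaRect(cs[0]))
for p in [(174,170),(222,163),(232,210),(184,220)]: print('mat',px2w(s,*p,.016))
for p in [(97,183),(221,145),(246,214),(120,261)]: print('tray',px2w(s,*p,.012))
print('jar lid',px2w(s,117,217,.085))
cr=cv2.resize(im[120:280,270:470],(800,640))[:600]; cv2.imwrite('pics/crop.png',cr[:,:,::-1].copy())
print(R.from_quat(r.get_state()['eef_rot']).as_matrix().round(3).tolist())
E
python3 m.py
```

```text
(342, 186) ((0.5209875702857971, -0.0566648468375206), (0.06445590406656265, 0.1283489316701889), 83.2263412475586)
(434, 180) ((0.5306009650230408, -0.2649524211883545), (0.06530356407165527, 0.08711177855730057), 54.00053024291992)
(464, 72) ((0.7955785393714905, -0.3572593927383423), (0.1280430555343628, 0.20436473190784454), 11.666732788085938)
(309, 255) ((0.3689805269241333, 0.020889032632112503), (0.12254223227500916, 0.06239766255021095), 21.672203063964844)
(399, 243) ((0.3906005322933197, -0.17620503902435303), (0.062166403979063034, 0.12890279293060303), 36.9807014465332)
panel ((0.5234103798866272, -0.058726172894239426), (0.04337627440690994, 0.07474330067634583), 83.3417739868164) ((342.189697265625, 184.22415161132812), (19.515687942504883, 32.636871337890625), 4.763641834259033)
panel ((0.5341790914535522, -0.27047738432884216), (0.04320990666747093, 0.04483262822031975), 53.7852897644043) ((436.42303466796875, 178.61538696289062), (19.691856384277344, 18.859806060791016), 33.690067291259766)
panel ((0.8043943643569946, -0.36571353673934937), (0.07175774872303009, 0.12183015048503876), 11.41711139678955) ((466.9422912597656, 67.71153259277344), (28.43683624267578, 52.559120178222656), 78.69007110595703)
mat [0.56355512 0.3190803  0.016     ]
mat [0.57919927 0.21085594 0.016     ]
mat [0.47010337 0.18692415 0.016     ]
mat [0.44861504 0.29269959 0.016     ]
tray [0.53573917 0.49191807 0.012     ]
tray [0.62368126 0.21439543 0.012     ]
tray [0.46145932 0.15604888 0.012     ]
tray [0.36029218 0.42940723 0.012     ]
jar lid [0.44490485 0.41268606 0.085     ]
[[0.938, 0.347, -0.001], [0.347, -0.938, 0.002], [-0.0, -0.002, -1.0]]
```

View pics/crop.png

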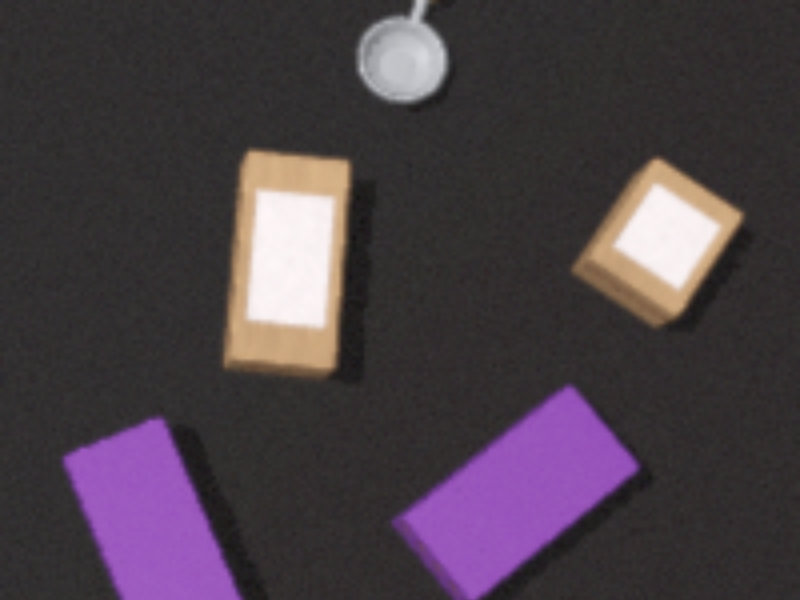

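The carton at (342,186) measures about 128x64 mm at z=32 mm, which matches 120x58. It has pale panels, is not purple, and lies beside the 72 mm carton, so it is the tea carton. Its centre is about (0.522,-0.058) and its long axis is at about -6.7°. The mat is at about (0.515,0.252). I move above the carton now.

Emit:
{"fn": "carry_out", "kwargs": {"rows": [[[2,-1.5,0],[0,0,2],0],[[6,-4.5,0],[0,0,5],0],[[10,-7.5,0],[0,0,8],0],[[14,-10.5,0],[0,0,11],0],[[18,-13.5,0],[0,0,14],0],[[22,-16.5,0],[0,0,17],0],[[26,-19.5,0],[0,0,20],0],[[30,-22.5,0],[0,0,23],0],[[34,-25.5,0],[0,0,25],0],[[38,-28.5,0],[0,0,27],0],[[41,-31,0],[0,0,27],0],[[43,-32.5,0],[0,0,27],0]]}}

```text
clock: 1.3
tool_pos: [0.5087, -0.1283, 0.2384]
eef_rot: [0.998, -0.056, -0.0, -0.001]
contact_force: [0.6, -1.1, 0.7]
opening: 0.996
finger_force: 0.0
```

```bash
python3 - <<'E'
from h import *
import itertools
print([a for a in dir(r) if a[0]!='_'])
st=r.get_state(); print({k:np.round(v,3).tolist() for k,v in st.items()})
q=st['q']; Rm=R.from_quat(st['eef_rot'])
for s in itertools.product([1,-1],repeat=4):
    def f(q): return R.from_euler('ZYZYZYZ',[s[0]*q[0],q[1],s[1]*q[2],q[3],s[2]*q[4],q[5],s[3]*q[6]])
    q0=np.array([1.25081377,0.68990291,-0.19450818,1.56622755,0.15727014,0.9025262,-0.21508731]); R0=R.from_quat([0.984389886,0.175999569,-2.01322478e-04,-8.14070363e-04])
    a=f(q).inv()*Rm; b=f(q0).inv()*R0
    print(s,(a.inv()*b).magnitude().round(3),b.as_rotvec().round(2))
snap('wrist','w1.png')
E
```

```text
['Unreachable', 'finish_job', 'get_state', 'grip_point_offset', 'snapshot']
{'clock': 1.3, 'q': [0.159, 0.556, 0.002, 1.873, -0.004, 0.712, -1.52], 'qd': [-0.433, 0.088, 0.071, -0.199, -0.013, 0.118, -0.393], 'joint_torque': [1.249, -44.713, 0.544, -12.592, -0.068, -0.179, 0.264], 'tool_pos': [0.509, -0.128, 0.238], 'eef_rot': [0.998, -0.056, -0.0, -0.001], 'contact_force': [0.594, -1.063, 0.713], 'moment': [0.037, 0.082, -0.003], 'finger_force': 0.0, 'opening': 0.996}Traceback (most recent call last):
  File "<stdin>", line 9, in <module>
  File "<stdin>", line 7, in f
  File "scipy/spatial/transform/_rotation.pyx", line 1413, in scipy.spatial.transform._rotation.Rotation.from_euler
ValueError: Expected axis specification to be a non-empty string of upto 3 characters, got ZYZYZYZ
```

```bash
cat > kin.py <<'E'
from h import *
import itertools
def prod(q,s):
    o=R.identity(); out=[]
    for i,a in enumerate(q):
        o=o*R.from_euler('z' if i%2==0 else 'y', (s[i//2] if i%2==0 else 1)*a); out.append(o)
    return out
E
python3 - <<'E'
from kin import *
st=r.get_state()
q0=np.array([1.25081377,0.68990291,-0.19450818,1.56622755,0.15727014,0.9025262,-0.21508731]); R0=R.from_quat([0.984389886,0.175999569,-2.01322478e-04,-8.14070363e-04]);p0=[0.21629004, -0.58577069,  0.23799152]
for s in itertools.product([1,-1],repeat=4):
    a=prod(st['q'],s); b=prod(q0,s)
    A=a[6].inv()*R.from_quat(st['eef_rot']); B=b[6].inv()*R0
    M=[];y=[]
    for o,p in ((a,st['tool_pos']),(b,p0)):
        M.append(np.c_[[0,0,1],o[1].apply([0,0,1]),o[3].apply([0,0,1]),o[5].apply([0,0,1])]);y.append(p)
    x,res,_,_=np.linalg.lstsq(np.vstack(M),np.hstack(y),rcond=None)
    e=(A.inv()*B).magnitude()
    if e<.15: print(s,e.round(3),B.as_rotvec().round(2),x.round(3),np.abs(np.vstack(M)@x-np.hstack(y)).max().round(4))
s=snap('wrist','w1.png'); print(np.round(s['pose'],3).tolist(),s['fx'])
for c in [(.523,-.0585,.032),(.6,-.06,0)]: print(w2px(s,c))
E
```

```text
Traceback (most recent call last):
AttributeError: 'float' object has no attribute 'round'
```

Emit:
{"fn": "carry_out", "kwargs": {"rows": [[[0.8,-2,0],[0,0,0],0],[[2,-5,0],[0,0,0],0],[[3,-7.4,0],[0,0,0],0],[[3,-7.4,0],[0,0,0],0],[[3,-7.4,0],[0,0,0],0]]}}

```text
clock: 1.8
tool_pos: [0.5453, -0.0625, 0.2383]
eef_rot: [0.998, -0.058, -0.001, 0.0]
contact_force: [0.2, -0.2, 0.9]
opening: 0.999
finger_force: 0.0
```

```bash
python3 - <<'E'
from kin import *
st=r.get_state(); print(st['q'].round(3),st['tool_pos'].round(4))
q0=np.array([1.25081377,0.68990291,-0.19450818,1.56622755,0.15727014,0.9025262,-0.21508731]); R0=R.from_quat([0.984389886,0.175999569,-2.01322478e-04,-8.14070363e-04]);p0=[0.21629004, -0.58577069,  0.23799152]
for s in itertools.product([1,-1],repeat=4):
    a=prod(st['q'],s); b=prod(q0,s)
    A=a[6].inv()*R.from_quat(st['eef_rot']); B=b[6].inv()*R0
    M=[];y=[]
    for o,p in ((a,st['tool_pos']),(b,p0)):
        M.append(np.c_[[0,0,1],o[1].apply([0,0,1]),o[3].apply([0,0,1]),o[5].apply([0,0,1])]);y.append(p)
    x=np.linalg.lstsq(np.vstack(M),np.hstack(y),rcond=None)[0]
    e=(A.inv()*B).magnitude()
    if e<.15: print(s,round(e,3),B.as_rotvec().round(2),x.round(3),np.abs(np.vstack(M)@x-np.hstack(y)).max().round(4))
s=snap('wrist','w1.png'); print(np.round(s['pose'],3).tolist(),s['fx'])
for c in [(.523,-.0585,.032),(.6,-.06,0)]: print(w2px(s,c))
E
```

```text
[ 0.02   0.587  0.016  1.804 -0.012  0.753 -1.645] [ 0.5453 -0.0625  0.2383]
(-1, -1, -1, -1) 0.0 [ 0.   -0.    1.57] [73.006  0.872  0.235 73.309] 0.0161
[[-0.116, 0.956, 0.269, 0.615], [-0.993, -0.112, -0.031, -0.071], [0.0, -0.271, 0.962, 0.384], [0.0, 0.0, 0.0, 1.0]] 350.34244380049716
(np.float64(280.93412671644796), np.float64(194.24703139708902))
(np.float64(274.0057888477646), np.float64(117.17154847975297))
```

View pics/w1.png

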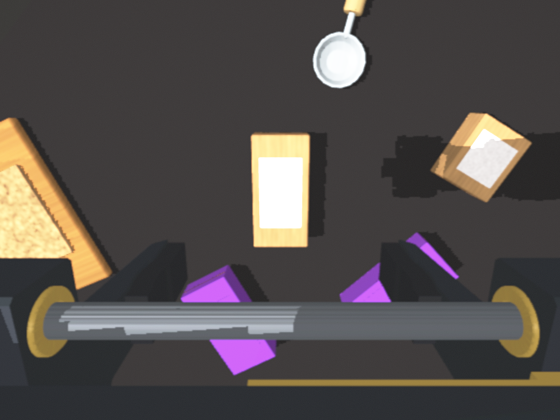

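The carton is at cols 251-310, rows 133-247, centred and aligned with the tool. The prediction was (281,194) and the panel centre is at (280,192), so the estimate holds. Next I check wrist feasibility for the standing pose.

```bash
python3 - <<'E'
from kin import *
def sol(Rt,phi,beta):
    M=(R.from_euler('ZY',[phi,beta])).inv()*Rt*R.from_euler('z',-np.pi/2)
    for k in (0,1):
        e=M.as_euler('ZYZ')
        if k: e=np.array([e[0]+np.pi,-e[1],e[2]+np.pi])
        q=np.array([-e[0],e[1],-e[2]]); q[[0,2]]=(q[[0,2]]+np.pi)%(2*np.pi)-np.pi
        if q[0]<-1: q[0]+=2*np.pi
        ok=q[0]<4.14 and .04<q[1]<2.09 and abs(q[2])<2.66
        yield q.round(2),ok
def tool(az,t,xup):
    a=np.radians(az);t=np.radians(t);h=np.array([np.cos(a),np.sin(a),0]);Z=np.array([0,0,1.])
    z=np.cos(t)*h-np.sin(t)*Z; x=(np.sin(t)*h+np.cos(t)*Z)*xup
    return R.from_matrix(np.c_[x,np.cross(z,x),z])
for xup in (1,-1):
  for az in (60,90,108,130,-70,-100):
    for t in (20,30):
      print(xup,az,t,[ (q.tolist(),ok) for b in (2.2,2.5) for q,ok in sol(tool(az,t,xup),np.radians(2 if az>0 else 45),b) if ok])
E
```

```text
1 60 20 []
1 60 30 []
1 90 20 []
1 90 30 []
1 108 20 []
1 108 30 [([-0.99, 1.47, 0.67], np.True_)]
1 130 20 [([-0.88, 1.84, 0.85], np.True_), ([-0.84, 1.64, 1.08], np.True_)]
1 130 30 [([-0.76, 1.71, 0.87], np.True_), ([-0.75, 1.49, 1.08], np.True_)]
1 -70 20 [([1.03, 1.69, 2.4], np.True_), ([1.02, 1.53, 2.14], np.True_)]
1 -70 30 [([0.9, 1.57, 2.39], np.True_), ([0.92, 1.39, 2.16], np.True_)]
1 -100 20 [([0.64, 2.01, 2.11], np.True_), ([0.58, 1.76, 1.93], np.True_)]
1 -100 30 [([0.54, 1.85, 2.07], np.True_), ([0.52, 1.59, 1.92], np.True_)]
-1 60 20 []
-1 60 30 []
-1 90 20 []
-1 90 30 []
-1 108 20 []
-1 108 30 [([-0.99, 1.47, -2.47], np.True_)]
-1 130 20 [([-0.88, 1.84, -2.29], np.True_), ([-0.84, 1.64, -2.06], np.True_)]
-1 130 30 [([-0.76, 1.71, -2.27], np.True_), ([-0.75, 1.49, -2.06], np.True_)]
-1 -70 20 [([1.03, 1.69, -0.74], np.True_), ([1.02, 1.53, -1.0], np.True_)]
-1 -70 30 [([0.9, 1.57, -0.75], np.True_), ([0.92, 1.39, -0.99], np.True_)]
-1 -100 20 [([0.64, 2.01, -1.03], np.True_), ([0.58, 1.76, -1.21], np.True_)]
-1 -100 30 [([0.54, 1.85, -1.07], np.True_), ([0.52, 1.59, -1.22], np.True_)]
```

Emit:
{"fn": "carry_out", "kwargs": {"rows": [[[-0.5,0,1.5],[0,3,0],0],[[-1.2,0,4.5],[0,7,0],0],[[-2.2,0,8],[0,12,0],0],[[-3.2,-0.1,11.5],[0,17,0],0],[[-3.9,-0.15,14],[0,20,0],0],[[-4.1,-0.15,16],[0,20,0],0],[[-4.1,-0.15,18],[0,20,0],0],[[-4.1,-0.15,19],[0,20,0],0],[[-4.1,-0.15,19],[0,20,0],0]]}}

```text
clock: 2.75
tool_pos: [0.5594, -0.0704, 0.1258]
eef_rot: [0.989, -0.058, 0.136, 0.008]
contact_force: [0.0, 0.1, 0.1]
opening: 1.002
finger_force: 0.0
```

```bash
python3 - <<'E'
from h import *
st=r.get_state(); print(st['q'].round(3)); m=R.from_quat(st['eef_rot']).as_matrix(); print(m.round(3), st['tool_pos'].round(4))
d=np.array([.5045,-.0563,.008])-st['tool_pos']; print('to go cm, tool axes',(m.T@d*100).round(2))
s=snap('scene','s1.png')
E
```

```text
[ 0.04   0.722 -0.018  2.123  0.999  0.044 -2.653]
[[ 0.956 -0.117  0.269]
 [-0.113 -0.993 -0.033]
 [ 0.271  0.001 -0.963]] [ 0.5594 -0.0704  0.1258]
to go cm, tool axes [-8.6  -0.77  9.82]
```

View pics/s1.png

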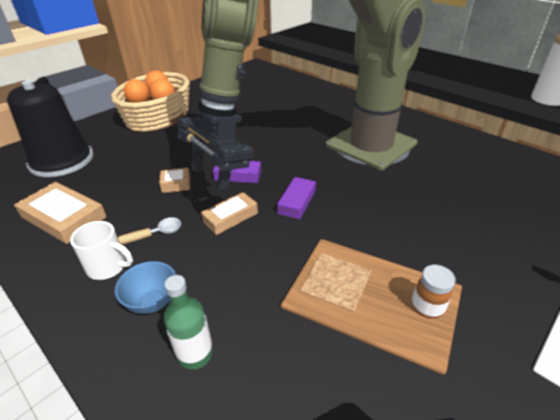

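The picture shows the open gripper over the carton near (220,180). j6 has hit its lower limit (0.044), so leaning this way isn't possible here. I'll back off to vertical and lean the other way.

Emit:
{"fn": "carry_out", "kwargs": {"rows": [[[0,0,-1],[0,-3,0],0],[[0,0,-3],[0,-8,0],0],[[0,0,-5],[0,-14,0],0],[[0,0,-6],[0,-20,0],0],[[0,0,-6],[0,-20,0],0],[[0,0,-6],[0,-20,0],0]]}}

```text
clock: 3.4
tool_pos: [0.544, -0.0665, 0.1835]
eef_rot: [0.998, -0.059, -0.036, -0.003]
contact_force: [-0.6, 0.1, 0.6]
opening: 1.002
finger_force: 0.0
```

```bash
python3 - <<'E'
from h import *
st=r.get_state(); print(st['q'].round(3)); m=R.from_quat(st['eef_rot']).as_matrix(); print(m.round(3), st['tool_pos'].round(4))
E
```

```text
[ 0.428  0.767 -0.679  1.772  0.571  0.888 -2.205]
[[ 0.99  -0.119 -0.071]
 [-0.118 -0.993  0.01 ]
 [-0.072 -0.001 -0.997]] [ 0.544  -0.0665  0.1835]
```

Emit:
{"fn": "carry_out", "kwargs": {"rows": [[[0,0,1],[0,-3,0],0],[[0.1,-0.2,3],[0,-7,0],0],[[0.1,-0.4,5],[0,-12,0],0],[[0.2,-0.55,7],[0,-17,0],0],[[0.3,-0.55,8.5],[0,-21,0],0],[[0.3,-0.55,10],[0,-21,0],0],[[0.3,-0.55,10],[0,-21,0],0],[[0.3,-0.55,10],[0,-21,0],0]]}}

```text
clock: 4.2
tool_pos: [0.539, -0.0598, 0.0843]
eef_rot: [0.974, -0.056, -0.218, -0.012]
contact_force: [0.3, -0.3, 0.1]
opening: 1.001
finger_force: 0.0
```

```bash
python3 - <<'E'
from h import *
st=r.get_state(); print(st['q'].round(3)); m=R.from_quat(st['eef_rot']).as_matrix(); print(m.round(3), st['tool_pos'].round(4))
d=np.array([.540,-.0605,.010])-st['tool_pos']; print('to go cm, tool axes',(m.T@d*100).round(2))
s=snap('wrist','w2.png')
for c in [(.523,-.0585,.032)]+[(.523+a*.06*.993+b*.029*.117,-.0585-a*.06*.117+b*.029*.993,.032) for a in(1,-1) for b in (1,-1)]: print(np.round(w2px(s,c)))
E
```

```text
[ 0.355  1.065 -0.64   1.482  0.481  1.223 -2.091]
[[ 0.899 -0.114 -0.423]
 [-0.103 -0.993  0.048]
 [-0.426  0.    -0.905]] [ 0.539  -0.0598  0.0843]
to go cm, tool axes [3.26 0.06 6.68]
[283. 210.]
[223. 118.]
[343. 119.]
[242. 272.]
[323. 272.]
```

View pics/w2.png

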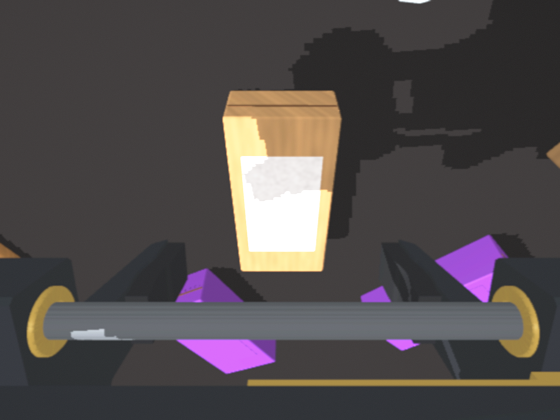

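The carton's top-face corners are at (223,118), (341,118), (241,271) and (324,271), matching the prediction within 2 px. I descend and grip.

Emit:
{"fn": "carry_out", "kwargs": {"rows": [[[0.5,0,1],[0,0,0],0],[[1.2,0,2.5],[0,0,0],0],[[2,0,4],[0,0,0],0],[[2.7,0.1,5.5],[0,0,0],0],[[3.1,0.1,6.4],[0,0,0],0],[[3.25,0.1,6.7],[0,0,0],0],[[3.25,0.1,6.7],[0,0,0],0],[[3.25,0.1,6.7],[0,0,0],0.3],[[3.25,0.1,6.7],[0,0,0],0.6],[[3.25,0.1,6.7],[0,0,0],1],[[3.25,0.1,6.7],[0,0,0],1],[[3.25,0.1,6.7],[0,0,0],1]], "newtons": 35}}

```text
clock: 5.45
tool_pos: [0.5412, -0.0608, 0.0101]
eef_rot: [0.974, -0.056, -0.218, -0.013]
contact_force: [0.3, -0.2, 1.7]
opening: 0.657
finger_force: 35.0
```

Emit:
{"fn": "carry_out", "kwargs": {"rows": [[[0,0,0],[0,0,0],1],[[0,0,0],[0,0,0],1],[[0,0,0],[0,0,0],1]]}}

```text
clock: 5.75
tool_pos: [0.5411, -0.0608, 0.0101]
eef_rot: [0.974, -0.056, -0.218, -0.013]
contact_force: [0.5, 0.3, 4.1]
opening: 0.655
finger_force: 35.0
```

```bash
python3 - <<'E'
from h import *
st=r.get_state(); print({k:np.round(v,3).tolist() for k,v in st.items()}); m=R.from_quat(st['eef_rot']).as_matrix(); print((m.T@[0,0,1]).round(3))
E
```

```text
{'clock': 5.75, 'q': [0.341, 1.171, -0.606, 1.474, 0.533, 1.132, -2.105], 'qd': [-0.002, -0.0, 0.001, -0.002, -0.002, 0.001, 0.0], 'joint_torque': [0.269, -58.409, -7.648, -7.178, -0.412, 1.074, -0.003], 'tool_pos': [0.541, -0.061, 0.01], 'eef_rot': [0.974, -0.056, -0.218, -0.013], 'contact_force': [0.509, 0.291, 4.128], 'moment': [0.144, -0.134, -0.023], 'finger_force': 34.982, 'opening': 0.655}
[-0.426 -0.001 -0.905]
```

Emit:
{"fn": "carry_out", "kwargs": {"rows": [[[-0.2,0,-0.5],[0,0,0],1],[[-0.9,0,-1.8],[0,0,0],1],[[-1.9,0,-4],[0,0,0],1],[[-3,0,-6.3],[0,3,0],1],[[-4.2,0,-9],[0,7,0],1],[[-5.5,0,-12],[0,12,0],1],[[-6.8,0,-14.5],[0,17,0],1],[[-7.9,0,-16.8],[0,21,0],1],[[-8.5,0,-18.1],[0,25,0],1],[[-8.5,0,-18.1],[0,25,0],1]]}}

```text
clock: 6.75
tool_pos: [0.54, -0.0611, 0.2125]
eef_rot: [0.998, -0.057, -0.0, 0.0]
contact_force: [-0.1, -0.4, -1.7]
opening: 0.658
finger_force: 35.0
```

```bash
cat > g.py <<'E'
from h import *
m0=R.from_quat([0.974, -0.056, -0.218, -0.013]); p0=np.array([.5411,-.0608,.0101])
C=m0.inv().apply(np.array([.523,-.0585,.016])-p0); CR=m0.inv()*R.from_euler('z',-6.7,degrees=True)
def show():
    st=r.get_state(); T=R.from_quat(st['eef_rot']); m=T.as_matrix()
    print('q',st['q'].round(2),'tcp',st['tool_pos'].round(4)); print('tool\n',m.round(3))
    print('carton c',(st['tool_pos']+T.apply(C)).round(4),'long axis',(T*CR).apply([1,0,0]).round(3),'F',st['contact_force'].round(1),st['opening'].round(3))
    return st,T
E
python3 -c "
from g import *
show(); print(C)"
```

```text
q [ 0.44  0.69 -0.69  1.83  0.58  0.84 -2.23] tcp [ 0.54   -0.0611  0.2125]
tool
 [[ 0.993 -0.114 -0.001]
 [-0.114 -0.993 -0.001]
 [-0.001  0.001 -1.   ]]Traceback (most recent call last):
  File "<string>", line 3, in <module>
    show(); print(C)
    ~~~~^^
  File "g.py", line 7, in show
    print('carton c',(st['tool_pos']+T.apply(C)).round(4),'long axis',(T*CR).apply([1,0,0]).round(3),'F',st['contact_force'].round(1),st['opening'].round(3))
                                                                                                                                      ^^^^^^^^^^^^^^^^^^^
AttributeError: 'float' object has no attribute 'round'
```

Emit:
{"fn": "carry_out", "kwargs": {"rows": [[[0,0,-0.3],[0,0,-3],1],[[0,0,-1],[0,0,-9],1],[[0,0,-2],[0,0,-16],1],[[0,0,-3],[0,0,-23],1],[[0,0,-4],[0,0,-30],1],[[0,0,-4],[0,0,-37],1],[[0,0,-4],[0,0,-44],1],[[0,0,-4],[0,0,-51],1],[[0,0,-4],[0,0,-58],1],[[0,0,-4],[0,0,-64],1],[[0,0,-4],[0,0,-69],1],[[0,0,-4],[0,0,-70],1]]}}

```text
clock: 7.95
tool_pos: [0.5409, -0.0618, 0.2485]
eef_rot: [0.851, 0.525, -0.003, -0.003]
contact_force: [-0.3, 0.7, -0.8]
opening: 0.657
finger_force: 35.0
```

Emit:
{"fn": "carry_out", "kwargs": {"rows": [[[0,0,0],[0,0,-3],1],[[0,0,0],[0,0,-9],1],[[0,0,0],[0,0,-16],1],[[0,0,0],[0,0,-23],1],[[0,0,0],[0,0,-30],1],[[0,0,0],[0,0,-37],1],[[0,0,0],[0,0,-44],1],[[0,0,0],[0,0,-51],1],[[0,0,0],[0,0,-57],1],[[0,0,0],[0,0,-61],1],[[0,0,0],[0,0,-62],1],[[0,0,0],[0,0,-62],1]]}}

```text
clock: 9.15
tool_pos: [0.5411, -0.0615, 0.2491]
eef_rot: [0.46, 0.888, -0.001, -0.003]
contact_force: [0.8, -0.4, -1.5]
opening: 0.658
finger_force: 35.0
```

```bash
sed -i "s/st\['opening'\].round(3)/st['opening']/" g.py; python3 -c "
from g import *
show(); print(C)"
```

```text
q [ 0.7   0.88 -1.31  1.77  0.9   1.25 -0.25] tcp [ 0.5411 -0.0615  0.2491]
tool
 [[-0.577  0.817 -0.005]
 [ 0.817  0.577  0.002]
 [ 0.004 -0.004 -1.   ]]
carton c [ 0.5519 -0.0771  0.2466] long axis [-0.518  0.739  0.43 ] F [ 0.8 -0.4 -1.5] 0.6581200964104601
[-0.01901854 -0.00021204  0.00244137]
```

Emit:
{"fn": "carry_out", "kwargs": {"rows": [[[0.5,0.3,0],[0,2,0],1],[[2,1.2,0],[0,6,0],1],[[4,2.3,0.2],[0,10,0],1],[[6,3.4,0.4],[0,14,0],1],[[8,4.6,0.6],[0,18,0],1],[[10,5.7,0.8],[0,22,0],1],[[12,6.9,1],[0,26,0],1],[[14,8,1.2],[0,30,0],1],[[16,9.1,1.4],[0,34,0],1],[[17.5,10,1.6],[0,37,0],1],[[18,10.3,1.6],[0,38,0],1],[[18,10.3,1.6],[0,38,0],1]]}}

```text
clock: 10.35
tool_pos: [0.5209, 0.1453, 0.2336]
eef_rot: [0.434, 0.839, 0.149, -0.292]
contact_force: [-0.3, -1.1, -1.5]
opening: 0.655
finger_force: 35.0
```

```bash
python3 -c "
from g import *
show()"
```

```text
q [ 0.55  1.17 -1.41  1.56  0.5   1.25 -0.17] tcp [0.5209 0.1453 0.2336]
tool
 [[-0.453  0.815 -0.36 ]
 [ 0.642  0.579  0.503]
 [ 0.619 -0.003 -0.785]]
carton c [0.5285 0.1342 0.2199] long axis [-0.255  0.367  0.895] F [-0.3 -1.1 -1.5] 0.654951983420193
```

Emit:
{"fn": "carry_out", "kwargs": {"rows": [[[0.4,0.4,0.6],[0,2,0],1],[[1.2,1.3,1.9],[0,6,0],1],[[2.1,2.2,3.3],[0,10,0],1],[[3,3.1,4.7],[0,14,0],1],[[3.9,4.1,6.1],[0,18,0],1],[[4.8,5,7.5],[0,22,0],1],[[5.3,5.5,8.3],[0,25,0],1],[[5.5,5.7,8.6],[0,26.5,0],1],[[5.5,5.7,8.6],[0,26.5,0],1],[[5.5,5.7,8.6],[0,26.5,0],1]]}}

```text
clock: 11.35
tool_pos: [0.512, 0.2563, 0.201]
eef_rot: [0.388, 0.751, 0.245, -0.475]
contact_force: [-0.8, -0.4, -1.0]
opening: 0.657
finger_force: 35.0
```

```bash
python3 -c "
from g import *
show(); snap('top','t2.png'); snap('scene','s2.png')
a=cv2.imread('pics/t2.png')[100:320,60:360]; b=cv2.imread('pics/s2.png')[150:370,220:520]
cv2.imwrite('pics/c2.png',cv2.resize(np.hstack([a,b]),(800,293)))"
```

```text
q [ 0.46  1.46 -1.43  1.46  0.3   1.18 -0.05] tcp [0.512  0.2563 0.201 ]
tool
 [[-0.247  0.816 -0.523]
 [ 0.35   0.578  0.737]
 [ 0.904 -0.001 -0.428]]
carton c [0.5152 0.2513 0.1827] long axis [0.001 0.004 1.   ] F [-0.8 -0.4 -1. ] 0.6574417416435634
```

View pics/c2.png

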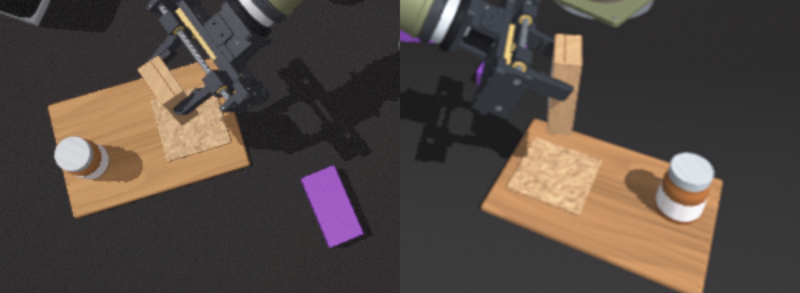

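The carton hangs upright over the mat (left view: mat at (190,120); right view: carton at (565,85), edges vertical). I lower it.

Emit:
{"fn": "carry_out", "kwargs": {"rows": [[[-0.4,0,0.2],[0,0,0],1],[[-1.4,0,0.65],[0,0,0],1],[[-2.7,0,1.3],[0,0,0],1],[[-4,0,1.9],[0,0,0],1],[[-5.4,0,2.55],[0,0,0],1],[[-6.8,0,3.2],[0,0,0],1],[[-8,0,3.8],[0,0,0],1],[[-8.8,0,4.15],[0,0,0],1],[[-9,0,4.25],[0,0,0],1],[[-9,0,4.25],[0,0,0],1],[[-9,0,4.25],[0,0,0],1]]}}

```text
clock: 12.55
tool_pos: [0.5116, 0.2567, 0.1016]
eef_rot: [0.388, 0.75, 0.245, -0.476]
contact_force: [-1.2, -0.8, -2.6]
opening: 0.649
finger_force: 35.0
```

```bash
python3 -c "
from g import *
show(); s=snap('scene','s3.png')
cv2.imwrite('pics/c3.png',cv2.resize(cv2.imread('pics/s3.png')[160:360,240:480],(720,600)))
t=snap('top','t3.png')"
```

```text
q [ 0.45  1.59 -1.36  1.44  0.38  1.15  0.04] tcp [0.5116 0.2567 0.1016]
tool
 [[-0.246  0.815 -0.524]
 [ 0.349  0.579  0.737]
 [ 0.904 -0.001 -0.427]]
carton c [0.5148 0.2517 0.0834] long axis [0.002 0.003 1.   ] F [-1.2 -0.8 -2.6] 0.6491103351208594
```

View pics/c3.png

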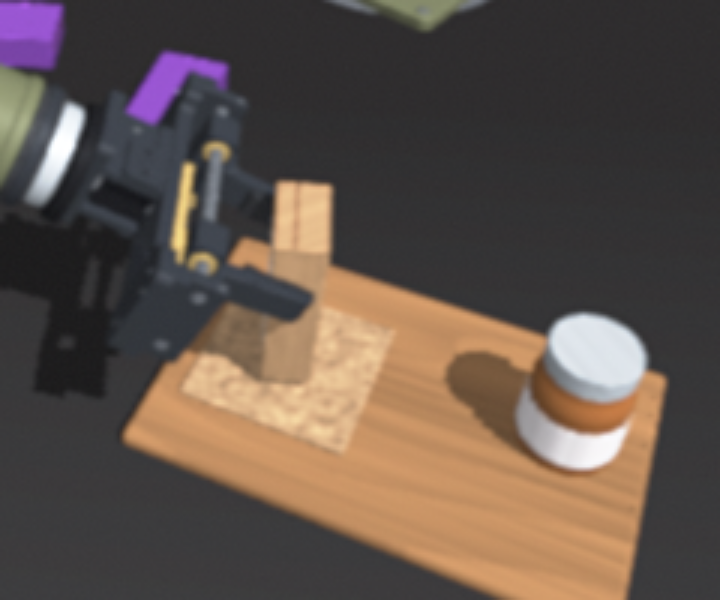

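The carton is upright above the mat's middle, with its bottom at about (285,375) in the crop and a gap of about 7 mm by calculation. I lower slowly and watch the force.

Emit:
{"fn": "carry_out", "kwargs": {"rows": [[[-0.1,0,0.05],[0,0,0],1],[[-0.25,0,0.12],[0,0,0],1],[[-0.4,0,0.19],[0,0,0],1],[[-0.5,0,0.24],[0,0,0],1],[[-0.54,0,0.26],[0,0,0],1],[[-0.54,0,0.26],[0,0,0],1]]}}

```text
clock: 13.25
tool_pos: [0.5113, 0.2566, 0.0947]
eef_rot: [0.388, 0.75, 0.245, -0.476]
contact_force: [0.1, -0.2, -1.4]
opening: 0.655
finger_force: 35.0
```

Emit:
{"fn": "carry_out", "kwargs": {"rows": [[[-0.05,0,0.02],[0,0,0],1],[[-0.09,0,0.04],[0,0,0],1],[[-0.09,0,0.04],[0,0,0],1],[[-0.09,0,0.04],[0,0,0],1]]}}

```text
clock: 13.65
tool_pos: [0.5113, 0.2566, 0.0941]
eef_rot: [0.388, 0.75, 0.245, -0.476]
contact_force: [-0.2, -1.7, -0.1]
opening: 0.656
finger_force: 35.0
```

Emit:
{"fn": "carry_out", "kwargs": {"rows": [[[-0.05,0,0.02],[0,0,0],1],[[-0.05,0,0.02],[0,0,0],1],[[-0.05,0,0.02],[0,0,0],1]]}}

```text
clock: 13.95
tool_pos: [0.5113, 0.2566, 0.0941]
eef_rot: [0.388, 0.75, 0.245, -0.476]
contact_force: [0.1, -2.2, 4.2]
opening: 0.653
finger_force: 35.0
```

Emit:
{"fn": "carry_out", "kwargs": {"rows": [[[-0.05,0,0.02],[0,0,0],1],[[-0.05,0,0.02],[0,0,0],1],[[-0.05,0,0.02],[0,0,0],1]]}}

```text
clock: 14.25
tool_pos: [0.5113, 0.2566, 0.0941]
eef_rot: [0.388, 0.75, 0.245, -0.476]
contact_force: [-1.0, -1.9, 5.7]
opening: 0.653
finger_force: 35.0
```

```bash
python3 -c "
from g import *
show(); print(r.get_state()['moment'])"
```

```text
q [ 0.45  1.6  -1.36  1.43  0.39  1.15  0.04] tcp [0.5113 0.2566 0.0941]
tool
 [[-0.246  0.815 -0.525]
 [ 0.348  0.579  0.737]
 [ 0.905 -0.002 -0.426]]
carton c [0.5145 0.2517 0.0759] long axis [0.003 0.002 1.   ] F [-1.  -1.9  5.7] 0.6527225978018172
[-0.16867495  0.01326786  0.36109509]
```

Contact is at the expected height (centre z = 0.076). I release gradually.

Emit:
{"fn": "carry_out", "kwargs": {"rows": [[[0,0,0],[0,0,0],1],[[0,0,0],[0,0,0],1],[[0,0,0],[0,0,0],0.33],[[0,0,0],[0,0,0],0.3],[[0,0,0],[0,0,0],0.25],[[0,0,0],[0,0,0],0.2],[[0,0,0],[0,0,0],0.1],[[0,0,0],[0,0,0],0],[[0,0,0],[0,0,0],0],[[0,0,0],[0,0,0],0]], "newtons": 5}}

```text
clock: 15.25
tool_pos: [0.5114, 0.2564, 0.0927]
eef_rot: [0.388, 0.75, 0.245, -0.476]
contact_force: [0.2, -0.2, 1.2]
opening: 1.0
finger_force: 0.0
```

```bash
python3 -c "
from g import *
show(); s=snap('scene','s4.png'); w=snap('wrist','w4.png')
a=cv2.resize(cv2.imread('pics/s4.png')[170:350,250:430],(400,400)); b=cv2.resize(cv2.imread('pics/w4.png'),(400,300))
cv2.imwrite('pics/c4.png',np.hstack([a,np.vstack([b,np.zeros((100,400,3),np.uint8)])]))"
```

```text
q [ 0.45  1.6  -1.36  1.43  0.39  1.15  0.04] tcp [0.5114 0.2564 0.0927]
tool
 [[-0.246  0.815 -0.524]
 [ 0.35   0.579  0.737]
 [ 0.904 -0.002 -0.428]]
carton c [0.5146 0.2515 0.0745] long axis [0.003 0.003 1.   ] F [ 0.2 -0.2  1.2] 0.9997673703883444
```

View pics/c4.png

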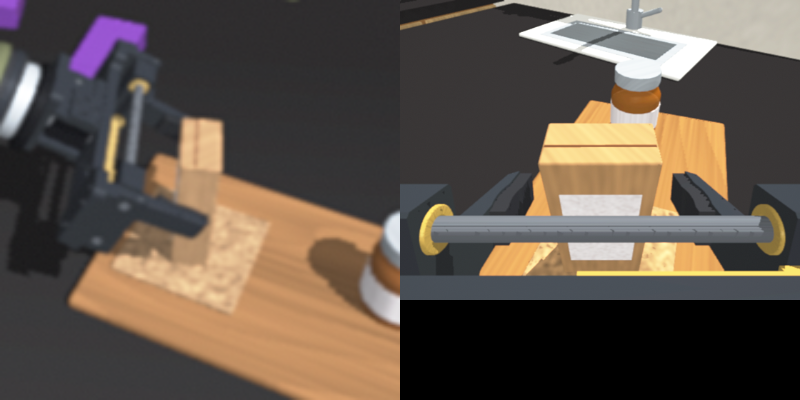

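The carton stands between the open fingers with clearance on both sides. I back straight out along the tool axis.

Emit:
{"fn": "carry_out", "kwargs": {"rows": [[[0,0,-0.3],[0,0,0],0],[[0,0,-1],[0,0,0],0],[[0,0,-2.2],[0,0,0],0],[[0,0,-3.8],[0,0,0],0],[[0,0,-5.5],[0,0,0],0],[[0,0,-7.5],[0,0,0],0],[[0,0,-9.5],[0,0,0],0],[[0,0,-11],[0,0,0],0],[[0,0,-12],[0,0,0],0],[[0,0,-12],[0,0,0],0],[[0,0,-12],[0,0,0],0]]}}

```text
clock: 16.45
tool_pos: [0.574, 0.1682, 0.1439]
eef_rot: [0.388, 0.75, 0.244, -0.476]
contact_force: [-1.0, 0.0, -1.4]
opening: 1.002
finger_force: 0.0
```

```bash
python3 -c "
from g import *
show(); s=snap('scene','s5.png'); t=snap('top','t5.png')
a=cv2.resize(cv2.imread('pics/s5.png')[170:350,250:430],(400,400)); b=cv2.resize(cv2.imread('pics/t5.png')[120:280,80:240],(400,400))
cv2.imwrite('pics/c5.png',np.hstack([a,b]))
f=R.from_euler('z',35,degrees=True)
for z in (.016,.136):
  print([np.round((np.array(w2px(t,np.array([.515,.252,z])+f.apply([a*.029,b*.016,0])))-[80,120])*2.5).tolist() for a,b in ((1,1),(1,-1),(-1,-1),(-1,1))])"
```

```text
q [ 0.5   1.54 -1.38  1.21  0.32  1.43  0.11] tcp [0.574  0.1682 0.1439]
tool
 [[-0.246  0.815 -0.525]
 [ 0.35   0.579  0.736]
 [ 0.904 -0.002 -0.427]]
carton c [0.5772 0.1632 0.1257] long axis [0.003 0.004 1.   ] F [-1.   0.  -1.4] 1.0022196567316075
[[275.0, 161.0], [305.0, 141.0], [341.0, 192.0], [311.0, 212.0]]
[[242.0, 123.0], [277.0, 100.0], [318.0, 159.0], [283.0, 182.0]]
```

View pics/c5.png

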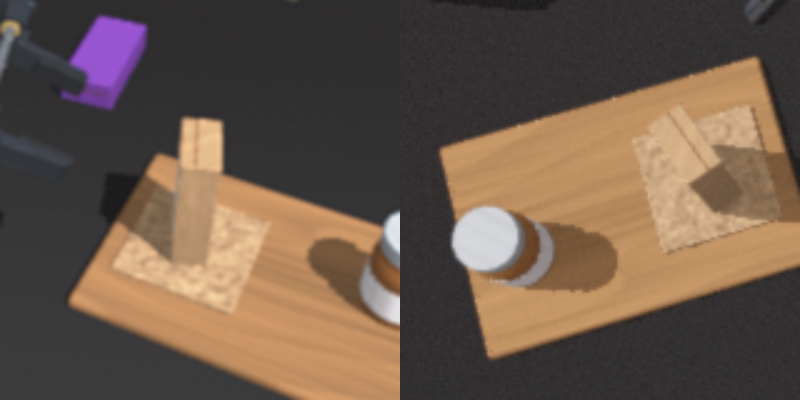

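The carton stands alone and upright on the mat. Its top-face corners in the right half, (250,125), (283,105), (322,162) and (287,183), match the prediction for the mat's middle to within 7 crop px, about 6 mm. The jar is untouched and the arm is clear, so I hand in.

```bash
python3 -c "
from plant import r
print(r.finish_job())"
```

```text
the job is handed in; nothing more can be done
None
```

The tea carton stands upright on a small end, about 6 mm or less from the middle of the cork mat and turned about 16° from the mat's sides; it was lowered gently, the jar looked unmoved, the short carton was never touched though not re-checked at the end, and the job was handed in at about 16.5 s.

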